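Gauge the plate gap of a dental articulator with a taper feeler

ROBOT

A 7-joint arm with a two-finger parallel gripper is mounted at the origin on the work surface. World frame = base frame: x ahead of the robot, y to its left, z up, the work surface at z = 0. Lengths are in m, angles in rad, forces in N, time in s.
With the tool pointing down it reaches from about 0.4 to 0.85 m from the base axis. Payload 4.5 kg.
Tool frame: the origin (TCP) lies at the very end of the fingers, on their centre line; the grasp point (between the pads) lies 19 mm behind it (tcp_to_grasp is the z of the grasp point in the tool frame, in m); z points along the fingers, y is the line along which they close (so a half turn about z gives the same grasp; the last joint's range is limited). The gripper opens to 88 mm and grips with 3 to 60 N. Pads are 18 mm wide; open, the fingers measure 123 mm over their backs; the gripper's body (75 mm by 187 mm) begins 45 mm behind the grasp point.
Start: joints at [-1.143, 0.689, -0.195, 1.565, 0.157, 0.902, -0.215], TCP at [0.24, 0.577, 0.239] pointing down, gripper open.
Joint ranges: [-3.01, 3.01], [-0.46, 2.08], [-1.47, 1.51], [0.13, 2.56], [-1, 4.14], [0.04, 2.09], [-2.66, 2.66]. Speed limits (rad/s): [2.57, 2.57, 3.14, 3.14, 3.14, 3.14, 3.14].

INTERFACE

Orientations are given as a unit quaternion [x, y, z, w].
In Python, from plant import * gives the robot as it stands. The module is installed in compiled form; this text tells all that it offers.
- The arm moves only by the shell command python3 -m jog 'ROWS' [OPENING] [FORCE]. ROWS is JSON, a list that holds one entry, the list of rows, each a list of 6 numbers: the shift along the tool's x, y, z in m, then the turn, a rotation vector about the tool's x, y, z in rad. In form: [[[dx, dy, dz, ax, ay, az], ...]]. A call has 1 to 12 rows; each row shifts and turns the commanded pose from where the row before left it, along the tool's axes as they then stand; what a row does not reach is not made up. A row lasts 1/8 s, in which the tool goes at most 62.5 mm and 10.7 degrees, less where a joint would pass 70% of its speed; a pose out of reach is approached as far as the arm can. A call with a gripper value outside its range is refused whole. OPENING is the finger opening in m, from 0 to 0.0881, set as the call begins (- or left out, the last holds). The fingers move at their own pace and stop on an object; FORCE is the grip in N (left out, the last holds). Time passes only in rows, so rows that do not move let the fingers close. It gives the time, the measured TCP pose, the force, the opening and the grip force at its end, in the units of the state.
- get_state(): the state, without advancing time (a new reading comes with each control period).
- snapshot(name): name is "side" or "top"; returns a dict with "frame" (384x512x3 uint8, red, green, blue), "mtx" (3x3 intrinsics, pixels), "D" ([k1, k2, p1, p2, k3] as OpenCV has them; the pictures are not rectified), "xyz" and "orientation" of the camera in the world. Camera axes: x right, y down, z forward; pixel columns grow to the right and rows downward; lengths in m; the calibration is good to about 2 mm. A picture is of the moment at which its call begins. There is no depth.
- finish_job(): hands the job in; it is judged then, once.
The state is a dict: "clock": time; "q": joint angles; "qd": joint speeds; "joint_torque": joint torques, N m; "tool_pos": TCP position; "eef_rot": TCP orientation; "contact_force": force on the tool from outside, world axes, zero at the start; "moment": the same for the moment, N m; "opening": opening from 0.0 (shut) to 1.0 (fully open); "finger_force": force on a finger pad.
Only numpy, scipy, OpenCV 4.12 (cv2) and the standard library are available. Lean on these libraries where they do the work, as an engineer would, in place of code of your own. Each camera call takes 0.05 s, during which the arm holds its last target. There are 200 camera calls.

TASK

On the little articulator, push the black cap straight down until its blue upper arm is fully seated. Then take the orange-handled taper feeler gauge by its handle and slide its blade, level and straight, into the open front of the slot between the two steel plates until it drags snugly between them - do not go on to force the sprung top plate up. Finish holding the gauge in the gripper at that depth with the blade still snug, and leave the other things on the bench where they are.

Things in the scene. Friction and masses are not known exactly. Their poses are not given: they have to be found in the camera images.
- stand: Plate articulator, fixed: dark base 115 x 90 x 12 mm, two posts at x = +56, y = +-24 mm, 154 mm high. Origin: on the bench, straight below the middle of the two steel plates and of the cap; z up. The slot between the plates runs along its x and is open to its own -x. Plates 60 mm long (x), 50 mm wide (y). Place and yaw vary.
- throat (a point): Front edge of the slot proper, 30 mm in front (-x) of the stand's origin on its middle line, 67.5 mm above the bench. 10 mm long lips ahead of it flare up and down at 30 degrees, so the mouth is 39 mm in front of the origin and 13 to 15 mm high.
- lower_plate: Fixed lower steel plate on a brass post, on the stand. Origin: centre of the post's underside, z up; the plate's flat top is 55 mm above this origin. Its height is set differently each time: top 65.3 to 66.8 mm above the bench.
- top_plate: Sprung steel plate, 10 mm thick, under the blue arm. Origin: middle of its flat underside; z up. Arm seated and slot empty: 70.0 mm above the bench, so the gap is 3.2 to 4.7 mm; up to 10 mm higher before (too wide for the blade to drag). It can be lifted 3 mm against its spring: about 1 N plus 3 N per mm.
- upper_arm (a joint): Height of the blue upper arm with the black cap, which slides on the posts: 0 = 10 mm too high, 0.010 = fully seated (hard stop). Starts between 0 and 0.004, held by friction; some 9 N of push on the cap moves it down, and it stays where it is left.
- cap_top (a point): Middle of the top of the black cap, 34 mm across and 14 mm high; 126 mm above the bench when seated, up to 136 mm before.
- gauge: Loose taper feeler gauge, about 115 g, standing on its handle. Orange handle 70 long (x) x 12 wide (y) x 30 high (z) mm; origin: centre of the handle's underside. Steel blade points to +x: 90 mm long, 12 mm wide, flat underside 12 mm above the handle's underside, 1.5 mm thick at the tip growing evenly to 7.5 mm at the handle.
- blade_tip (a point): Lower edge of the blade's tip, mid-width: 125 mm ahead (+x) of the gauge's origin. The blade is on a sprung pivot (1 N m/rad) in the handle: the tip gives a few mm up or down at under 1 N. It begins to drag with the tip 25 to 48 mm past the throat; the drag grows with depth: 3 to 5 N of push is snug, 8 N too much.
- wipes_a: White wipes canister, 90 mm across, 165 mm high, red label, black cap; bystander, to be left alone. Origin: centre of its underside.
- wipes_b: Another such canister; bystander, to be left alone. Origin: centre of its underside.
- tin: Flat round tin, 56 mm across, 18 mm high; bystander, to be left alone. Origin: centre of its underside.
- spatula: Green-handled spatula, 160 mm long, lying; bystander, to be left alone. Origin: in the middle of its length.
- brush: Yellow brush, 160 mm long, lying; bystander, to be left alone. Origin: in the middle of its length.
- cast: Plaster dental cast, 50 x 60 x 30 mm; bystander, to be left alone. Origin: centre of its underside.
- jar: Amber jar with blue cap, 50 mm across, 55 mm high; bystander, to be left alone. Origin: centre of its underside.
There are look-alikes about, which are no part of the job. Leave any green look-alike of the stand alone.

How it is judged:
By the outcome, as a careful person would: the job done as asked, in the order asked, and still so for the second after the job is handed in, while the arm keeps its last pose, push and grip.
It also fails if it takes over 64 s, if anything falls off the work surface, if the arm or the gripper's body presses on something with over 40 N, if the wrist force passes 120 N, or if a joint passes its speed limit or range.

## Working session

There is one attempt and no reset: what is moved stays moved. The work goes in short steps, Python scripts to look and compute and a shell command to move; the robot and the scene stay as the last step left them, time stands still between calls to the robot, and variables do not carry over. Pictures are saved under pics/ and viewed, at most 10 in all, crops included, and the job is handed in when it is done.

```bash
mkdir -p pics
python3 - <<'E'
from plant import *
import cv2,json
s=get_state(); print({k:(v.tolist() if hasattr(v,'tolist') else v) for k,v in s.items()})
for n in("side","top"):
    r=snapshot(n); cv2.imwrite(f"pics/{n}0.png",r["frame"][:,:,::-1]); print(n,r["mtx"],r["D"],r["xyz"],r["orientation"])
E
```

```text
{'clock': 0.0, 'q': [-1.143195037149954, 0.68999549981606, -0.19453244155574037, 1.5663347667849736, 0.15732550208044602, 0.9025028970135375, -0.2151187169958352], 'qd': [0.0013897128392915045, -0.00029938566372729556, -0.00010120489651282698, 0.0008180809403542043, -6.14434981953965e-05, -0.0010458042229913437, -0.0012449955168927066], 'joint_torque': [0.000719655909051653, -52.75572180747986, -1.266322061419487, -15.342267751693726, -0.05252207396551967, 0.006540261092595756, 0.00017082729300454957], 'tool_pos': [0.23961394120762575, 0.5765602400170289, 0.23790579280034121], 'eef_rot': [0.19558432910158505, 0.9806864532199497, -0.0009156602897084579, -0.00011066612793600788], 'contact_force': [-0.33441441181708176, -0.19099925199382592, 0.07208681588951883], 'moment': [0.047200302517961534, -0.021506115782329235, 0.011115099691086481], 'finger_force': 0.0, 'opening': 0.9967853269501327}
side [[365.72716661   0.         249.91500276]
 [  0.         365.72716661 189.47519336]
 [  0.           0.           1.        ]] [0.02239954 0.         0.         0.         0.        ] [ 0.18247317 -0.62771224  0.75786038] [ 0.88038626 -0.25205907  0.12014293 -0.38334309]
top [[467.12349662   0.         255.55714375]
 [  0.         467.12349662 191.7778564 ]
 [  0.           0.           1.        ]] [-0.18252468  0.          0.          0.          0.        ] [0.406809   0.00589934 1.35828857] [-0.70324554  0.70756359 -0.04854253  0.04942765]
```

View pics/side0.png

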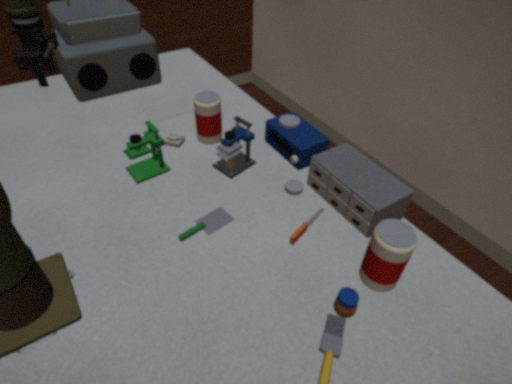

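View pics/top0.png

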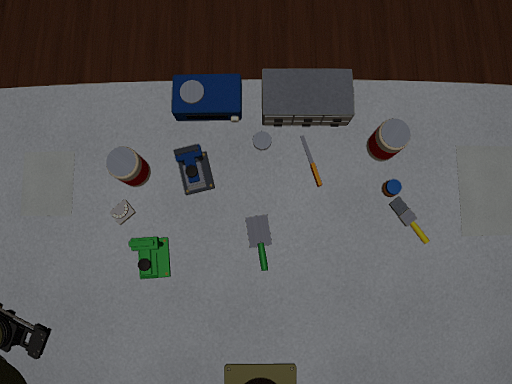

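The side and top views show the blue stand at top (193,170) / side (235,153), with its front toward the robot. The gauge handle is at top (317,175) / side (298,232), with its tip at top (304,137). The green look-alike is at top (150,258). Next I'll zoom in and measure.

```bash
cat > h.py <<'E'
import numpy as np, cv2
from scipy.spatial.transform import Rotation as R
from plant import *
def ray(r,uv):
    p=cv2.undistortPoints(np.array(uv,float).reshape(-1,1,2),np.array(r["mtx"]),np.array(r["D"]))[:,0]
    d=R.from_quat(r["orientation"]).apply(np.c_[p,np.ones(len(p))])
    return np.array(r["xyz"]),d/np.linalg.norm(d,axis=1)[:,None]
def plane(r,uv,z):
    o,d=ray(r,uv); return o+d*((z-o[2])/d[:,2])[:,None]
def tri(a,ua,b,ub):
    o1,d1=ray(a,[ua]);o2,d2=ray(b,[ub]);A=np.c_[d1[0],-d2[0]]
    t=np.linalg.lstsq(A,o2-o1,rcond=None)[0];p,q=o1+t[0]*d1[0],o2+t[1]*d2[0]
    return (p+q)/2,np.linalg.norm(p-q)
def px(r,P):
    q=R.from_quat(r["orientation"]).inv(); rv=q.as_rotvec(); t=-q.apply(r["xyz"])
    return cv2.projectPoints(np.array(P,float).reshape(-1,3),rv,t,np.array(r["mtx"]),np.array(r["D"]))[0][:,0]
def crop(f,x,y,w,h,k):
    c=cv2.resize(f[y:y+h,x:x+w,::-1],None,fx=k,fy=k,interpolation=cv2.INTER_CUBIC)
    return cv2.convertScaleAbs(c,alpha=1.5,beta=15)
E
python3 - <<'E'
from h import *
t,s=snapshot("top"),snapshot("side")
a=np.hstack([crop(t["frame"],165,135,66,66,6),crop(s["frame"],205,110,66,66,6)])
cv2.imwrite("pics/c1.png",a)
for n,r in(("top",t),("side",s)):
    hsv=cv2.cvtColor(r["frame"],cv2.COLOR_RGB2HSV)
    m=cv2.inRange(hsv,(5,140,80),(17,255,255))
    N,l,st,c=cv2.connectedComponentsWithStats(m)
    for i in range(1,N):
        if st[i,4]>25:
            print(n,st[i],c[i])
            k=np.argwhere(l==i)[:,::-1]; print(cv2.minAreaRect(k.astype(np.float32)))
            P=plane(r,k,0.03 if n=="top" else .02); m0=P.mean(0); v=np.linalg.svd(P[:,:2]-m0[:2],full_matrices=False)[2][0]
            pr=(P[:,:2]-m0[:2])@v; print(m0,v,np.degrees(np.arctan2(v[1],v[0])),pr.min(),pr.max())
E
```

```text
side [291 223  16  20 121] [298.31404959 232.39669421]
((298.251708984375, 232.279296875), (5.564047336578369, 24.166234970092773), 41.633541107177734)
[ 0.64341676 -0.1664664   0.02      ] [-0.92575354 -0.37812746] -157.78225871588106 -0.04131417415581362 0.03985592143832011
side [341 308  13   5  29] [346.5862069 310.5862069]
((346.8000183105469, 310.6000061035156), (11.98532485961914, 3.3988237380981445), 10.30484676361084)
[ 0.59454394 -0.40003514  0.02      ] [ 0.77305904 -0.63433408] -39.370611715896786 -0.011944953099591296 0.014132719356200614
```

View pics/c1.png

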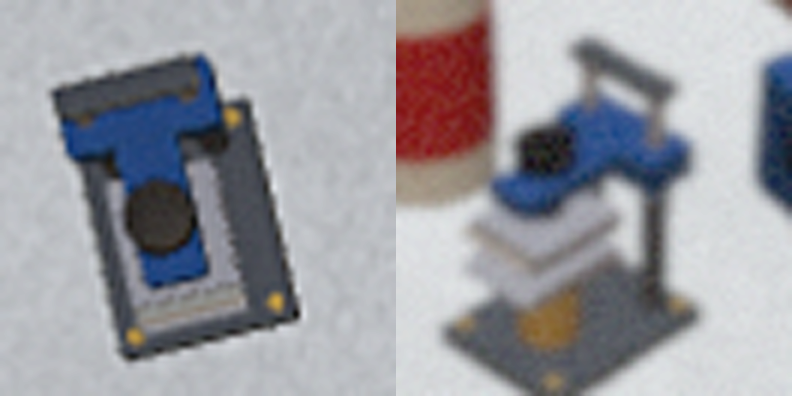

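The crop shows the stand's slot front facing down the image, toward the robot. The cap is at top px (191.7,171.2) and side px (230,135). The base front corners are at top px (186.2,194.7) and (214.7,188.3).

Run:
```python
from h import *
t,s=snapshot("top"),snapshot("side")
# base
q=np.array([[127,358],[298,320],[250,100]])/6-.5/6*5/5+[165,135]
b=plane(t,q,.012); print("base",b)
u=b[2]-b[1];v=b[0]-b[1];print(np.linalg.norm(u),np.linalg.norm(v),"yaw",np.degrees(np.arctan2(u[1],u[0])),np.degrees(np.arctan2(v[1],v[0]))-90, "frontmid",(b[0]+b[1])/2)
bar=np.array([[52,92],[205,55],[213,88],[62,122]])/6+[165,135]
print("bar",plane(t,bar,.154).mean(0))
C={}
for n,r,(x,y,w,h) in(("top",t,(180,160,24,22)),("side",s,(222,124,18,18))):
    f=r["frame"][y:y+h,x:x+w].astype(int); hs=cv2.cvtColor(r["frame"],cv2.COLOR_RGB2HSV)[y:y+h,x:x+w]
    m=((f.max(2)<60)&(f[:,:,2]-f[:,:,0]<15)).astype(np.uint8)
    N,l,st,c=cv2.connectedComponentsWithStats(m); i=1+np.argmax(st[1:,4]); C[n]=c[i]+[x,y]; print(n,st[i],C[n])
    print("\n".join("".join(".#"[k] for k in w) for w in (l==i).astype(int)))
P,e=tri(t,C["top"],s,C["side"]);print("cap mid",P,e)
for z in(.12,.128):print(plane(t,[C["top"]],z))
# gauge top
x,y=295,130; f=t["frame"][y:y+62,x:x+32].astype(int)
m=((f[:,:,0]-f[:,:,2])>50).astype(np.uint8); k=np.argwhere(m)[:,::-1]+[x,y]
P=plane(t,k,.03);m0=P.mean(0);v=np.linalg.svd(P[:,:2]-m0[:2],full_matrices=False)[2][0]; v=v if v[0]>0 else -v
pr=(P[:,:2]-m0[:2])@v;pn=(P[:,:2]-m0[:2])@[-v[1],v[0]];print("handle",len(k),m0,np.degrees(np.arctan2(v[1],v[0])),pr.min(),pr.max(),pn.min(),pn.max())
k2=np.argwhere((f.max(2)<140)&(m==0))[:,::-1]+[x,y]; P2=plane(t,k2,.018)[:,:2]-m0[:2]
a=P2@v;b=P2@[-v[1],v[0]];ok=(abs(b)<.03)&(a>.03);print("blade",ok.sum(),a[ok].max(),np.polyfit(a[ok],b[ok],1))
cv2.imwrite("pics/c2.png",np.hstack([crop(t["frame"],290,125,60,70,6),crop(s["frame"],275,190,60,70,6)]))
```

```text
base [[0.5876918  0.20994569 0.012     ]
 [0.60583641 0.12650491 0.012     ]
 [0.71556646 0.15106665 0.012     ]]
0.11244538141336792 0.08539081398557033 yaw 12.616988653533772 12.268254803042325 frontmid [0.5967641 0.1682253 0.012    ]
bar [0.6882076  0.18759921 0.154     ]
top [  5   5  14  12 118] [191.21186441 170.83898305]
........................
........................
........................
........................
........................
..........###...........
........#######.........
.......#########........
......###########.......
......############......
.....#############......
......############......
......############......
......###########.#.....
......###########.......
.......#########........
........#######.........
........................
........................
........................
........................
........................
side [ 3  7  9  8 56] [229.23214286 134.39285714]
..................
..................
..................
..................
..................
..................
..................
.......####.......
.....#######......
...#########......
...#########......
...#########......
....########......
...########.......
......#.#.........
..................
..................
..................
cap mid [0.63513513 0.17913326 0.13204812] 0.0010981529348023653
[[0.63788923 0.18061078 0.12      ]]
[[0.63639633 0.17948205 0.128     ]]
handle 110 [ 0.64302798 -0.16804625  0.03      ] 17.79696677839828 -0.03409119045607453 0.035126034311034254 -0.0067839917893818096 0.006784339594566776
blade 704 0.14599723650720245 [-0.02941088  0.00189921]
```

View pics/c2.png

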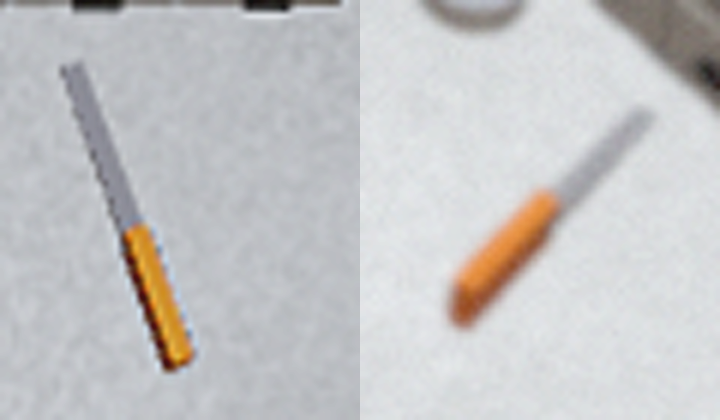

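```bash
cat >> h.py <<'E'
def delta(p,yaw):  # tool-frame shift and turn to TCP p with tool y at yaw+90 deg, pointing down
    s=get_state(); r=R.from_quat(s["eef_rot"]); w=np.radians(yaw)
    G=R.from_matrix(np.array([[-np.cos(w),-np.sin(w),0],[-np.sin(w),np.cos(w),0],[0,0,-1.]]))  # columns below
    G=R.from_matrix(np.column_stack([[-np.cos(w),-np.sin(w),0],[-np.sin(w),np.cos(w),0],[0,0,-1.]]))
    print("t",round(s["clock"],2),"shift",r.inv().apply(np.array(p)-s["tool_pos"]).round(4),"turn",(r.inv()*G).as_rotvec().round(4),"F",np.round(s["contact_force"],2),"pos",np.round(s["tool_pos"],4),"qd/open",round(s["opening"],3),round(s["finger_force"],1))
E
sed -i '/columns below/d' h.py
python3 -m jog '[[[0,0,0,0,0,-0.153],[0,0,0,0,0,-0.153],[0,0,0,0,0,-0.153],[0,0,0,0,0,-0.153]]]' 0 10
python3 -m jog '[[[-0.025,-0.0395,0.003,0,0,0],[-0.025,-0.0395,0.003,0,0,0],[-0.025,-0.0395,0.003,0,0,0],[-0.025,-0.0395,0.003,0,0,0],[-0.025,-0.0395,0.003,0,0,0],[-0.025,-0.0395,0.003,0,0,0],[-0.025,-0.0395,0.003,0,0,0],[-0.025,-0.0395,0.003,0,0,0],[-0.025,-0.0395,0.003,0,0,0],[-0.025,-0.0395,0.003,0,0,0],[-0.025,-0.0395,0.003,0,0,0],[-0.025,-0.0395,0.003,0,0,0]]]'
python3 -c "
from h import *
delta([.635,.178,.14],12.4)"
```

```text
clock: 0.8
tool_pos: [0.2399, 0.5771, 0.2387]
eef_rot: [-0.111, 0.994, -0.0, 0.0]
contact_force: [0.1, -0.6, 0.6]
opening: 0.57
finger_force: 0.0
clock: 2.3
tool_pos: [0.6363, 0.1781, 0.2026]
eef_rot: [-0.109, 0.994, 0.0, 0.0]
contact_force: [1.0, 0.6, 0.3]
opening: 0.006
finger_force: 0.0
t 2.3 shift [0.0013 0.0002 0.0626] turn [0.     0.0001 0.0017] F [0.99 0.61 0.35] pos [0.6363 0.1781 0.2026] qd/open 0.006 0.0
```

```bash
python3 -m jog '[[[0.001,0,0.015,0,0,0],[0,0,0.015,0,0,0],[0,0,0.015,0,0,0],[0,0,0.015,0,0,0],[0,0,0.002,0,0,0],[0,0,0,0,0,0]]]'
python3 -m jog '[[[0,0,0.0015,0,0,0],[0,0,0.0015,0,0,0],[0,0,0.0015,0,0,0],[0,0,0,0,0,0]]]'
python3 -m jog '[[[0,0,0.0015,0,0,0],[0,0,0.0015,0,0,0],[0,0,0,0,0,0]]]'
```

```text
clock: 3.05
tool_pos: [0.6343, 0.1795, 0.1408]
eef_rot: [-0.109, 0.994, 0.0, 0.0]
contact_force: [-0.2, -0.1, -0.1]
opening: 0.006
finger_force: 0.0
clock: 3.55
tool_pos: [0.6343, 0.1791, 0.1361]
eef_rot: [-0.109, 0.994, 0.0, -0.0]
contact_force: [0.4, -0.1, 0.2]
opening: 0.008
finger_force: 0.0
clock: 3.92
tool_pos: [0.6344, 0.1792, 0.1338]
eef_rot: [-0.109, 0.994, -0.0, 0.0]
contact_force: [-2.1, -0.4, 4.9]
opening: 0.004
finger_force: 2.4
```

```bash
python3 -m jog '[[[0,0,0.0015,0,0,0],[0,0,0.0015,0,0,0],[0,0,0.001,0,0,0],[0,0,0,0,0,0]]]'
python3 -m jog '[[[0,0,0.001,0,0,0],[0,0,0.001,0,0,0],[0,0,0.001,0,0,0],[0,0,0,0,0,0]]]'
```

```text
clock: 4.42
tool_pos: [0.6344, 0.1792, 0.1301]
eef_rot: [-0.109, 0.994, -0.0, 0.0]
contact_force: [-1.2, -0.5, 6.5]
opening: 0.007
finger_force: 3.4
clock: 4.92
tool_pos: [0.6344, 0.1792, 0.1271]
eef_rot: [-0.109, 0.994, -0.0, 0.0]
contact_force: [-1.9, -0.7, 7.1]
opening: 0.007
finger_force: 3.5
```

```bash
python3 -m jog '[[[0,0,0.001,0,0,0],[0,0,0.001,0,0,0],[0,0,0,0,0,0]]]'
python3 -m jog '[[[0,0,0.001,0,0,0],[0,0,0,0,0,0]]]'
```

```text
clock: 5.3
tool_pos: [0.6345, 0.1792, 0.1265]
eef_rot: [-0.109, 0.994, -0.0, 0.001]
contact_force: [-4.8, -1.7, 14.7]
opening: 0.003
finger_force: 7.6
clock: 5.55
tool_pos: [0.6345, 0.1792, 0.1265]
eef_rot: [-0.109, 0.994, -0.0, 0.001]
contact_force: [-6.2, -2.9, 20.3]
opening: 0.004
finger_force: 10.4
```

```bash
python3 -m jog '[[[0,0,-0.005,0,0,0],[0,0,-0.02,0,0,0],[0,0,-0.025,0,0,0],[0,0,-0.02,0,0,0],[0,0,0,0,0,0]]]'
python3 - <<'E'
from h import *
t=snapshot("top")
tip=plane(t,[np.array([71,66])/6+[290,125]],.0135)[0]; v=tip[:2]-[.643,-.1675]; print(tip,np.linalg.norm(v),np.degrees(np.arctan2(v[1],v[0])))
hp=np.array([[136,229],[180,358]])/6+[290,125]; P=plane(t,hp,.03); d=P[0]-P[1]; print(P,np.degrees(np.arctan2(d[1],d[0])))
delta([.643,-.1675,.1],17.5)
cv2.imwrite("pics/c3.png",crop(t["frame"],165,135,66,66,6))
E
```

```text
clock: 6.18
tool_pos: [0.6356, 0.1799, 0.1955]
eef_rot: [-0.109, 0.994, 0.001, 0.002]
contact_force: [-0.3, 0.3, 0.0]
opening: 0.006
finger_force: 0.0
[ 0.76083273 -0.13137103  0.0135    ] 0.1232471263574169 17.046186708962452
[[ 0.67507962 -0.15941613  0.03      ]
 [ 0.61175237 -0.17914751  0.03      ]] 17.30588281248689
t 6.22 shift [ 0.0671 -0.3404  0.0938] turn [ 0.0003  0.0016 -0.0873] F [ 0.71 -0.56 -0.24] pos [0.6347 0.1793 0.194 ] qd/open 0.007 0.0
```

```bash
python3 -m jog '[[[0.0067,-0.034,0,0,0,0],[0.0067,-0.034,0,0,0,0],[0.0067,-0.034,0,0,0,0],[0.0067,-0.034,0,0,0,0],[0.0067,-0.034,0,0,0,0],[0.0067,-0.034,0.01,0,0,0],[0.0067,-0.034,0.01,0,0,0],[0.0067,-0.034,0.02,0,0,0],[0.0067,-0.034,0.02,0,0,0],[0.0067,-0.034,0.02,0,0,0],[0,0,0.014,0,0,-0.084],[0,0,0,0,0,0]]]' 0.06
python3 - <<'E'
from h import *
delta([.643,-.1675,.005],17.3)
E
```

```text
clock: 7.72
tool_pos: [0.6408, -0.1673, 0.0969]
eef_rot: [-0.15, 0.989, 0.001, -0.002]
contact_force: [0.7, 0.3, 0.3]
opening: 0.681
finger_force: 0.0
t 7.72 shift [-0.0024 -0.0011  0.0919] turn [ 0.0025 -0.0036 -0.001 ] F [0.7  0.34 0.35] pos [ 0.6408 -0.1673  0.0969] qd/open 0.681 0.0
```

```bash
python3 -m jog '[[[-0.0015,-0.0005,0.02,0,0,0],[0,0,0.02,0,0,0],[0,0,0.02,0,0,0],[0,0,0.015,0,0,0],[0,0,0.01,0,0,0],[0,0,0.006,0,0,0],[0,0,0,0,0,0],[0,0,0,0,0,0]]]'
python3 - <<'E'
from h import *
delta([.643,-.1675,.005],17.3)
t,s=snapshot("top"),snapshot("side")
cv2.imwrite("pics/c4.png",np.hstack([crop(t["frame"],280,120,66,80,6),crop(s["frame"],265,170,66,80,6)]))
E
```

```text
clock: 8.72
tool_pos: [0.6446, -0.1674, 0.0088]
eef_rot: [-0.15, 0.989, -0.0, 0.001]
contact_force: [-0.7, -0.6, 0.5]
opening: 0.679
finger_force: 0.0
t 8.72 shift [0.0015 0.0004 0.0038] turn [-0.0004  0.001   0.0001] F [-0.66 -0.58  0.47] pos [ 0.6446 -0.1674  0.0088] qd/open 0.679 0.0
```

View pics/c4.png

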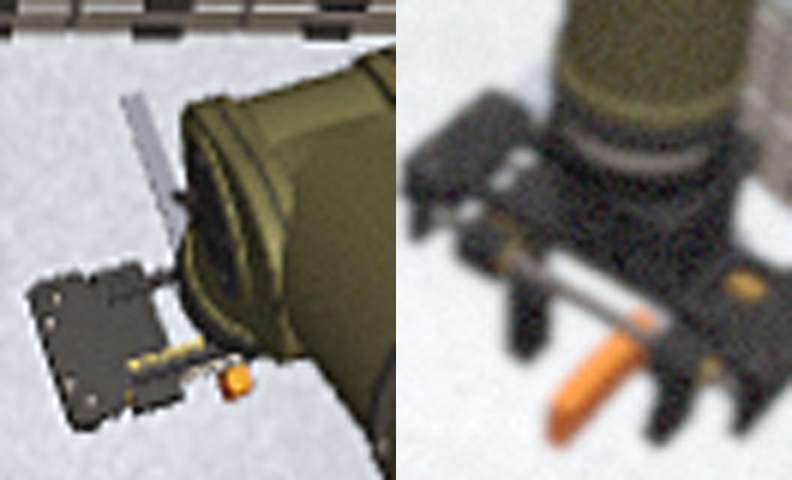

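The picture shows the handle centred between the open fingers, with its rear end visible at top px (319,183) and the blade clear. I'll lower slightly and close.

```bash
python3 -m jog '[[[0,0,0.003,0,0,0],[0,0,0,0,0,0],[0,0,0,0,0,0],[0,0,0,0,0,0],[0,0,0,0,0,0],[0,0,0,0,0,0]]]' 0 30
python3 -m jog '[[[0,0,-0.01,0,0,0],[0,0,-0.02,0,0,0],[0,0,-0.03,0,0,0],[0,0,-0.03,0,0,0],[0,0,-0.03,0,0,0],[0,0,-0.03,0,0,0],[0,0,-0.01,0,0,0],[0,0,0,0,0,0]]]'
python3 - <<'E'
from h import *
delta([.643,-.1675,.005],12.4)
E
```

```text
clock: 9.57
tool_pos: [0.6441, -0.1673, 0.0052]
eef_rot: [-0.151, 0.989, 0.0, 0.0]
contact_force: [0.6, 0.2, -0.3]
opening: 0.132
finger_force: 30.0
clock: 10.58
tool_pos: [0.6443, -0.1674, 0.166]
eef_rot: [-0.151, 0.989, -0.0, 0.001]
contact_force: [-0.5, -0.5, -1.8]
opening: 0.137
finger_force: 30.0
t 10.57 shift [0.0014 0.0004 0.161 ] turn [-0.0006  0.0011  0.0858] F [-0.52 -0.53 -1.78] pos [ 0.6443 -0.1674  0.166 ] qd/open 0.137 30.0
```

```bash
python3 -m jog '[[[0,0,0,0,0,0.043],[0,0,0,0,0,0.043],[0,0,0,0,0,0]]]'
python3 - <<'E'
from h import *
w=np.radians(12.3);u=np.array([np.cos(w),np.sin(w)])
p=np.array([.635,.1773])-.188*u
print(p);delta([*p,.0605],12.3)
E
```

```text
clock: 10.95
tool_pos: [0.6438, -0.1671, 0.1644]
eef_rot: [-0.108, 0.994, 0.0, -0.001]
contact_force: [-0.3, -0.5, -2.4]
opening: 0.129
finger_force: 30.0
[0.45131543 0.13725029]
t 10.95 shift [0.1227 0.3385 0.1042] turn [ 0.0004 -0.0012  0.0011] F [-0.33 -0.5  -2.39] pos [ 0.6438 -0.1671  0.1644] qd/open 0.129 30.0
```

```bash
python3 -m jog '[[[0.011,0.031,0,0,0,0],[0.011,0.031,0,0,0,0],[0.011,0.031,0,0,0,0],[0.011,0.031,0,0,0,0],[0.011,0.031,0,0,0,0],[0.011,0.031,0,0,0,0],[0.011,0.031,0,0,0,0],[0.011,0.031,0,0,0,0],[0.011,0.031,0,0,0,0],[0.011,0.031,0,0,0,0],[0.0127,0.0285,0,0,0,0],[0,0,0,0,0,0]]]'
python3 -m jog '[[[0,0,0.025,0,0,0],[0,0,0.03,0,0,0],[0,0,0.025,0,0,0],[0,0,0.015,0,0,0],[0,0,0.008,0,0,0],[0,0,0,0,0,0],[0,0,0,0,0,0]]]'
python3 - <<'E'
from h import *
w=np.radians(12.3);u=np.array([np.cos(w),np.sin(w)])
delta([*(np.array([.635,.1773])-.188*u),.0605],12.3)
t,s=snapshot("top"),snapshot("side")
cv2.imwrite("pics/c5.png",np.hstack([crop(t["frame"],165,140,66,90,6),crop(s["frame"],195,110,66,90,6)]))
E
```

```text
clock: 12.45
tool_pos: [0.4504, 0.1396, 0.1654]
eef_rot: [-0.111, 0.994, 0.001, -0.0]
contact_force: [0.4, -0.6, -2.0]
opening: 0.134
finger_force: 30.0
clock: 13.32
tool_pos: [0.4521, 0.1369, 0.0627]
eef_rot: [-0.108, 0.994, 0.0, 0.001]
contact_force: [-0.9, -0.1, -1.9]
opening: 0.136
finger_force: 30.0
t 13.32 shift [0.0007 0.0005 0.0022] turn [0.0002 0.001  0.0012] F [-0.88 -0.08 -1.87] pos [0.4521 0.1369 0.0627] qd/open 0.136 30.0
```

View pics/c5.png

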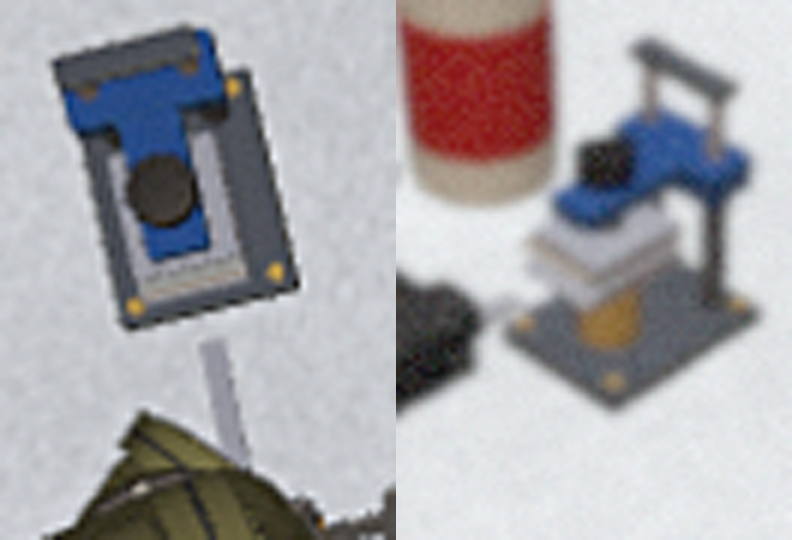

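The picture shows the blade tip at top px (200.5,197), lined up with the slot to within about 3 mm and slightly to the right of the plate middle, at about px (197.5,189). Height matters most here, so I'll average the TCP reading.

```bash
python3 -m jog '[[[0,0.0015,0,0,0,0],[0,0,0,0,0,0]]]' >/dev/null
cat >> h.py <<'E'
def avg(n=10):
    P=[];F=[];Q=[]
    for i in range(n):
        snapshot("top"); s=get_state(); P.append(s["tool_pos"]);F.append(s["contact_force"]);Q.append(s["eef_rot"])
    P,F=np.array(P),np.array(F); q=R.from_quat(Q).mean(); w=np.radians(12.3);u=np.array([np.cos(w),np.sin(w),0]);v=np.array([-u[1],u[0],0])
    p=P.mean(0); d=p-[.635,.1773,0]
    print("t",s["clock"],"pos",p.round(4),"sd",P.std(0).round(4),"stand x,y",round(d@u,4),round(d@v,4),"axis z",q.as_matrix()[:,2].round(4),"F along/side/z",(F.mean(0)@u).round(2),(F.mean(0)@v).round(2),F.mean(0)[2].round(2),"sdF",F.std(0).round(2))
E
python3 -c "
from h import *
avg(12)"
```

```text
t 14.275 pos [0.4513 0.1385 0.0622] sd [0.     0.     0.0001] stand x,y -0.1877 0.0012 axis z [ 1.e-04  1.e-04 -1.e+00] F along/side/z -0.05 -0.05 -1.42 sdF [0.4  0.6  0.59]
```

```bash
python3 -m jog '[[[0,0,0.0018,0,0,0],[-0.005,0,0,0,0,0],[-0.005,0,0,0,0,0],[-0.005,0,0,0,0,0],[-0.005,0,0,0,0,0],[-0.005,0,0,0,0,0],[-0.005,0,0,0,0,0],[-0.004,0,0,0,0,0],[0,0,0,0,0,0]]]'
python3 -c "
from h import *
avg(8)"
python3 -m jog '[[[-0.004,0,0,0,0,0],[-0.004,0,0,0,0,0],[-0.004,0,0,0,0,0],[-0.004,0,0,0,0,0],[0,0,0,0,0,0]]]'
python3 -c "
from h import *
avg(8)
t,s=snapshot('top'),snapshot('side')
cv2.imwrite('pics/c6.png',np.hstack([crop(t['frame'],165,140,66,90,6),crop(s['frame'],195,110,66,90,6)]))"
```

```text
clock: 15.4
tool_pos: [0.4849, 0.1458, 0.0604]
eef_rot: [-0.108, 0.994, 0.0, 0.0]
contact_force: [0.3, -0.9, -1.2]
opening: 0.134
finger_force: 30.0
t 15.8 pos [0.4843 0.1457 0.0604] sd [0.0001 0.     0.    ] stand x,y -0.1539 0.0012 axis z [-2.e-04 -1.e-04 -1.e+00] F along/side/z -0.02 -0.27 -1.45 sdF [0.62 0.46 0.48]
clock: 16.42
tool_pos: [0.5006, 0.1493, 0.0604]
eef_rot: [-0.108, 0.994, 0.0, 0.0]
contact_force: [0.2, -0.6, -1.7]
opening: 0.132
finger_force: 30.0
t 16.825 pos [0.5    0.1491 0.0604] sd [0.0001 0.     0.    ] stand x,y -0.1379 0.0012 axis z [-2.e-04 -0.e+00 -1.e+00] F along/side/z -0.29 0.4 -1.3 sdF [0.43 0.5  0.33]
```

View pics/c6.png

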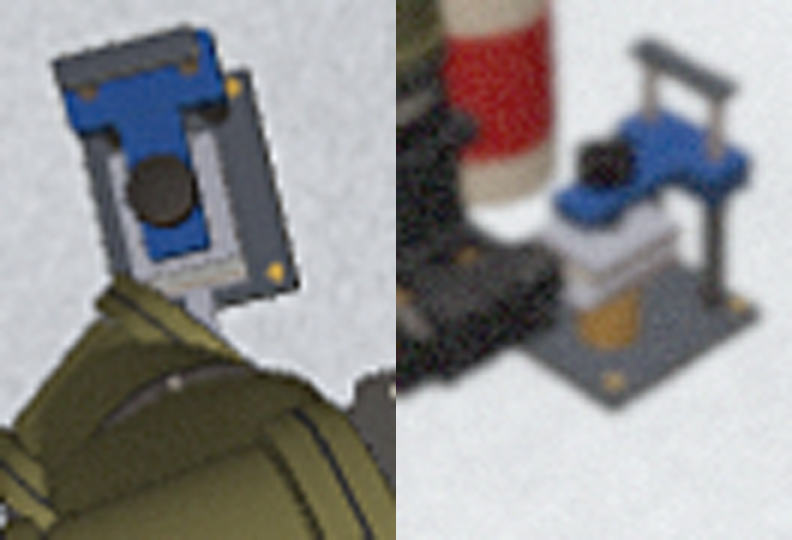

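The picture shows the blade entering under the upper lip at top crop (200,295), roughly mid-width. I'll carry on inward while watching the force.

```bash
python3 -m jog '[[[-0.003,0,0,0,0,0],[-0.003,0,0,0,0,0],[-0.002,0,0,0,0,0],[0,0,0,0,0,0]]]' | grep -E "force"
python3 -c "
from h import *
avg(8)"
python3 -m jog '[[[-0.002,0,0,0,0,0],[-0.002,0,0,0,0,0],[0,0,0,0,0,0]]]' | grep force
python3 -c "
from h import *
avg(8)"
python3 -m jog '[[[-0.002,0,0,0,0,0],[-0.002,0,0,0,0,0],[0,0,0,0,0,0]]]' | grep force
python3 -c "
from h import *
avg(8)"
```

```text
contact_force: [-0.0, 0.9, -1.7]
finger_force: 30.0
t 17.825 pos [0.5079 0.1509 0.0604] sd [0.0001 0.     0.    ] stand x,y -0.1298 0.0013 axis z [-1.e-04  0.e+00 -1.e+00] F along/side/z 0.05 0.11 -1.49 sdF [0.52 0.36 0.71]
contact_force: [-1.1, 0.1, -0.9]
finger_force: 30.0
t 18.6 pos [0.5118 0.1518 0.0604] sd [0.0001 0.     0.    ] stand x,y -0.1258 0.0013 axis z [-1.e-04  1.e-04 -1.e+00] F along/side/z -0.3 -0.36 -1.39 sdF [0.35 0.55 0.47]
contact_force: [0.8, -0.6, -1.6]
finger_force: 30.0
t 19.375 pos [0.5158 0.1526 0.0604] sd [0.0001 0.     0.    ] stand x,y -0.1218 0.0013 axis z [-0.e+00  1.e-04 -1.e+00] F along/side/z -0.08 0.13 -1.65 sdF [0.56 0.38 0.49]
```

```bash
for i in 1; do python3 -m jog '[[[-0.0015,0,0,0,0,0],[-0.0015,0,0,0,0,0],[0,0,0,0,0,0]]]' | grep contact; done
python3 -c "
from h import *
avg(10)"
python3 -m jog '[[[-0.0015,0,0,0,0,0],[-0.0015,0,0,0,0,0],[0,0,0,0,0,0]]]' | grep contact
python3 -c "
from h import *
avg(10)"
```

```text
contact_force: [0.1, -0.5, -1.7]
t 20.25 pos [0.5187 0.1533 0.0604] sd [0.0001 0.     0.    ] stand x,y -0.1187 0.0013 axis z [ 0.e+00  1.e-04 -1.e+00] F along/side/z -0.06 0.15 -1.55 sdF [0.37 0.51 0.18]
contact_force: [0.1, 0.1, -2.0]
t 21.125 pos [0.5215 0.1538 0.0604] sd [0. 0. 0.] stand x,y -0.1158 0.0012 axis z [-2.e-04 -1.e-04 -1.e+00] F along/side/z -0.66 -0.33 -2.23 sdF [0.28 0.46 0.41]
```

```bash
python3 -m jog '[[[-0.0015,0,0,0,0,0],[0,0,0,0,0,0]]]' | grep contact
python3 -c "
from h import *
avg(12)"
```

```text
contact_force: [-1.2, 0.6, -2.5]
t 21.975 pos [0.5231 0.1542 0.0604] sd [0. 0. 0.] stand x,y -0.1142 0.0013 axis z [ 0.e+00  1.e-04 -1.e+00] F along/side/z -1.07 -0.44 -2.04 sdF [0.54 0.38 0.59]
```

```bash
python3 -m jog '[[[0,0,0.0008,0,0,0],[-0.0015,0,0,0,0,0],[0,0,0,0,0,0]]]' | grep contact
python3 -c "
from h import *
avg(12)"
python3 -m jog '[[[-0.0015,0,0,0,0,0],[0,0,0,0,0,0]]]' | grep contact
python3 -c "
from h import *
avg(12)"
```

```text
contact_force: [-0.3, -0.0, -1.7]
t 22.95 pos [0.5249 0.1547 0.0597] sd [0. 0. 0.] stand x,y -0.1124 0.0014 axis z [ 6.e-04  4.e-04 -1.e+00] F along/side/z 0.17 0.07 -1.76 sdF [0.59 0.52 0.38]
contact_force: [-0.7, 0.3, -1.8]
t 23.8 pos [0.5258 0.1548 0.0596] sd [0.0001 0.     0.    ] stand x,y -0.1115 0.0013 axis z [-4.e-04 -1.e-04 -1.e+00] F along/side/z -1.15 0.08 -1.93 sdF [0.46 0.32 0.41]
```

```bash
python3 -m jog '[[[-0.001,0,0.0003,0,0,0],[-0.001,0,0,0,0,0],[0,0,0,0,0,0]]]' | grep contact
python3 -c "
from h import *
avg(12)"
python3 -m jog '[[[-0.001,0,0,0,0,0],[-0.001,0,0,0,0,0],[0,0,0,0,0,0]]]' | grep contact
python3 -c "
from h import *
avg(12)"
```

```text
contact_force: [-0.9, -0.1, -1.6]
t 24.775 pos [0.5282 0.1554 0.0594] sd [0. 0. 0.] stand x,y -0.109 0.0013 axis z [ 4.e-04  3.e-04 -1.e+00] F along/side/z -0.08 -0.26 -1.79 sdF [0.53 0.59 0.53]
contact_force: [-1.1, -1.3, -1.6]
t 25.75 pos [0.5298 0.1557 0.0593] sd [0. 0. 0.] stand x,y -0.1074 0.0013 axis z [-2.e-04 -1.e-04 -1.e+00] F along/side/z -1.44 -0.29 -2.39 sdF [0.59 0.43 0.51]
```

```bash
python3 -m jog '[[[-0.001,0,0,0,0,0],[-0.001,0,0,0,0,0],[0,0,0,0,0,0]]]' | grep contact
python3 -c "
from h import *
avg(12)"
python3 -m jog '[[[-0.001,0,0,0,0,0],[-0.001,0,0,0,0,0],[0,0,0,0,0,0]]]' | grep contact
python3 -c "
from h import *
avg(12)"
```

```text
contact_force: [-2.0, -0.5, -3.4]
t 26.725 pos [0.532  0.1562 0.0593] sd [0. 0. 0.] stand x,y -0.1051 0.0013 axis z [ 2.e-04  2.e-04 -1.e+00] F along/side/z -1.21 -0.1 -2.42 sdF [0.56 0.43 0.43]
contact_force: [-2.1, -1.4, -1.7]
t 27.7 pos [0.5338 0.1566 0.0593] sd [0. 0. 0.] stand x,y -0.1033 0.0013 axis z [-1.e-04 -0.e+00 -1.e+00] F along/side/z -1.88 -0.15 -2.55 sdF [0.35 0.57 0.52]
```

```bash
python3 -m jog '[[[0,0,0.0005,0,0,0],[0,0,0,0,0,0]]]' | grep contact
python3 -c "
from h import *
avg(12)"
python3 -m jog '[[[-0.001,0,0,0,0,0],[-0.001,0,0,0,0,0],[0,0,0,0,0,0]]]' | grep contact
python3 -c "
from h import *
avg(12)"
```

```text
contact_force: [-1.8, -1.0, -1.9]
t 28.55 pos [0.534  0.1566 0.0589] sd [0. 0. 0.] stand x,y -0.1031 0.0013 axis z [ 3.e-04  2.e-04 -1.e+00] F along/side/z -1.33 0.16 -2.26 sdF [0.65 0.33 0.39]
contact_force: [-1.4, 0.3, -3.0]
t 29.525 pos [0.5358 0.157  0.0588] sd [0. 0. 0.] stand x,y -0.1013 0.0013 axis z [-1.e-04  0.e+00 -1.e+00] F along/side/z -1.81 0.02 -2.34 sdF [0.24 0.48 0.38]
```

```bash
python3 -m jog '[[[-0.001,0,0.0003,0,0,0],[-0.001,0,0,0,0,0],[-0.001,0,0,0,0,0],[0,0,0,0,0,0]]]' | grep contact
python3 -c "
from h import *
avg(10)"
python3 -m jog '[[[-0.001,0,0,0,0,0],[-0.001,0,0,0,0,0],[0,0,0,0,0,0]]]' | grep contact
python3 -c "
from h import *
avg(10)
t,s=snapshot('top'),snapshot('side')
cv2.imwrite('pics/c7.png',np.hstack([crop(t['frame'],165,140,66,90,6),crop(s['frame'],195,110,66,90,6)]))"
```

```text
contact_force: [-2.8, -0.4, -1.8]
contact_force: [-2.5, -0.4, -1.8]Traceback (most recent call last):
  File "<string>", line 3, in <module>
    avg(10)
    ~~~^^^^
  File "h.py", line 27, in avg
    snapshot("top"); s=get_state(); P.append(s["tool_pos"]);F.append(s["contact_force"]);Q.append(s["eef_rot"])
    ~~~~~~~~^^^^^^^
ValueError: 200 camera calls are used up
Traceback (most recent call last):
  File "h.py", line 27, in avg
    snapshot("top"); s=get_state(); P.append(s["tool_pos"]);F.append(s["contact_force"]);Q.append(s["eef_rot"])
    ~~~~~~~~^^^^^^^
ValueError: 200 camera calls are used up
```

Camera calls are used up, so I'll average force over short zero-motion rows instead.

```bash
Z(){ grep -E "pos|contact" | tr '\n' ' '; echo; }
python3 -m jog '[[[0,0,0,0,0,0]]]' | Z
python3 -m jog '[[[0,0,0,0,0,0]]]' | Z
python3 -m jog '[[[0,0,0,0,0,0]]]' | Z
python3 -m jog '[[[0,0,0,0,0,0]]]' | Z
python3 -m jog '[[[0,0,0,0,0,0]]]' | Z
python3 -m jog '[[[0,0,0,0,0,0]]]' | Z
python3 -c "
from plant import *
s=get_state();print(s['clock'],s['joint_torque'],s['moment'])"
```

```text
tool_pos: [0.5407, 0.1581, 0.0585] contact_force: [-2.4, -0.2, -0.8] 
tool_pos: [0.5407, 0.1581, 0.0585] contact_force: [-2.7, -0.7, -1.0] 
tool_pos: [0.5407, 0.1581, 0.0585] contact_force: [-2.3, -0.3, 0.6] 
tool_pos: [0.5407, 0.1581, 0.0585] contact_force: [-3.3, -0.1, -2.4] 
tool_pos: [0.5407, 0.1581, 0.0585] contact_force: [-2.1, -1.2, -1.5] 
tool_pos: [0.5407, 0.1581, 0.0585] contact_force: [-2.7, -1.3, -1.8] 
31.5 [ 6.91136811e-02 -5.43502164e+01 -2.57080883e+00 -9.44511920e+00
  2.34569628e-01 -7.12800846e-01  3.96682430e-03] [-0.09202375  0.57523098 -0.01566292]
```

```bash
Z(){ grep -E "pos|contact" | tr '\n' ' '; echo; }
python3 -m jog '[[[-0.001,0,0,0,0,0],[-0.001,0,0,0,0,0],[-0.001,0,0,0,0,0]]]' | Z
python3 -m jog '[[[0,0,0,0,0,0],[0,0,0,0,0,0]]]' | Z
python3 -m jog '[[[0,0,0,0,0,0]]]' | Z
python3 -m jog '[[[0,0,0,0,0,0]]]' | Z
python3 -m jog '[[[0,0,0,0,0,0]]]' | Z
python3 -m jog '[[[0,0,0,0,0,0]]]' | Z
python3 -m jog '[[[0,0,0,0,0,0]]]' | Z
```

```text
tool_pos: [0.5435, 0.1587, 0.0585] contact_force: [-4.2, -0.9, -0.8] 
tool_pos: [0.5436, 0.1587, 0.0585] contact_force: [-3.7, -1.0, -0.6] 
tool_pos: [0.5436, 0.1587, 0.0585] contact_force: [-3.4, -0.6, -0.6] 
tool_pos: [0.5436, 0.1587, 0.0585] contact_force: [-3.8, -0.7, -0.8] 
tool_pos: [0.5436, 0.1587, 0.0585] contact_force: [-3.7, -0.7, -1.2] 
tool_pos: [0.5436, 0.1587, 0.0585] contact_force: [-3.2, -1.0, -2.8] 
tool_pos: [0.5437, 0.1588, 0.0585] contact_force: [-3.1, -1.7, -1.9]
```

```bash
Z(){ grep -E "pos|contact|clock|finger" | tr '\n' ' '; echo; }
python3 -m jog '[[[-0.001,0,0,0,0,0],[0,0,0,0,0,0],[0,0,0,0,0,0]]]' | Z
python3 -m jog '[[[0,0,0,0,0,0]]]' | Z
python3 -m jog '[[[0,0,0,0,0,0]]]' | Z
python3 -m jog '[[[0,0,0,0,0,0]]]' | Z
python3 -m jog '[[[0,0,0,0,0,0]]]' | Z
python3 -m jog '[[[0,0,0,0,0,0]]]' | Z
python3 -m jog '[[[0,0,0,0,0,0]]]' | Z
```

```text
clock: 33.12 tool_pos: [0.5446, 0.1589, 0.0585] contact_force: [-3.7, -0.8, -0.8] finger_force: 30.0 
clock: 33.25 tool_pos: [0.5446, 0.1589, 0.0585] contact_force: [-4.9, -0.9, -1.4] finger_force: 30.0 
clock: 33.38 tool_pos: [0.5446, 0.1589, 0.0585] contact_force: [-3.6, -0.7, -1.1] finger_force: 30.0 
clock: 33.5 tool_pos: [0.5446, 0.159, 0.0585] contact_force: [-4.2, -0.2, -1.6] finger_force: 30.0 
clock: 33.62 tool_pos: [0.5446, 0.1589, 0.0585] contact_force: [-4.6, -0.1, -1.2] finger_force: 30.0 
clock: 33.75 tool_pos: [0.5446, 0.159, 0.0585] contact_force: [-3.7, -1.1, -1.1] finger_force: 30.0 
clock: 33.88 tool_pos: [0.5446, 0.159, 0.0585] contact_force: [-3.4, -0.2, -1.8] finger_force: 30.0
```

The push is steady at about 4 N, Fz is at its free-hanging value, and the grip is firm, so I'll hand it in.

```bash
python3 -c "
from plant import *
print(finish_job())"
```

```text
the job is handed in; nothing more can be done
None
```

I pushed the cap down to its hard stop, then slid the gauge level into the slot until it dragged at about 4 N, and handed the job in at 34 s with the gauge still gripped at that depth; the camera calls ran out near the end, so the final depth and the other things on the bench were not checked by picture.

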